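Start the warming plate under the milk jug

TASK

Start the plate warmer for the milk jug using only the fingertips: push the wide main rocker at the left end of the controls fully on, then push on only the rocker in front of the plate where the milk jug (the vessel with a handle) stands, then press the round start key at the right end all the way down for a moment and let it come up again. A rocker goes on when its raised half nearest you is pressed down. Pick nothing up: leave the jug, the cups and everything else where they stand.

Things in the scene. Friction and masses are not known exactly. Their poses are not given: they have to be found in the camera images.
- warmer: Plate warmer: aluminium box 200 (x) x 390 (y) x 40 mm, fixed. Origin: centre of underside; x points away from the robot, y left, z up. Back row: three steel plates, 88 mm across, tops at 46 mm, x +48, y +95, 0, -95 mm. Front row of controls on the flat top, pivots at x -62 mm: wide main rocker y +165 (left end), a rocker straight in front of each plate, round start key y -165 (right end).
- main_rocker (a joint): Main switch, 40 mm wide, left end of the row: black rocker, V-shaped in section, 44 mm long along x. 0 = off: near half slopes up toward the robot, its edge 9 mm above the pivot. 0.40 rad = fully on: near half level, 48 mm above the worktop, far half raised. Stays where left (1.5 to 3 N on the near half moves it); on above 0.30.
- left_rocker (a joint): Switch of the left plate, 24 mm wide, straight in front of that plate: black rocker, V-shaped in section, 44 mm long along x. 0 = off: near half slopes up toward the robot, its edge 9 mm above the pivot. 0.40 rad = fully on: near half level, 48 mm above the worktop, far half raised. Stays where left (1.5 to 3 N on the near half moves it); on above 0.30.
- middle_rocker (a joint): Switch of the middle plate, 24 mm wide, straight in front of that plate: black rocker, V-shaped in section, 44 mm long along x. 0 = off: near half slopes up toward the robot, its edge 9 mm above the pivot. 0.40 rad = fully on: near half level, 48 mm above the worktop, far half raised. Stays where left (1.5 to 3 N on the near half moves it); on above 0.30.
- right_rocker (a joint): Switch of the right plate, 24 mm wide, straight in front of that plate: black rocker, V-shaped in section, 44 mm long along x. 0 = off: near half slopes up toward the robot, its edge 9 mm above the pivot. 0.40 rad = fully on: near half level, 48 mm above the worktop, far half raised. Stays where left (1.5 to 3 N on the near half moves it); on above 0.30.
- start_key (a joint): Round black push key, 28 mm across, in a small grey housing at the right end of the row: 0 = up, 0.006 m = fully down; springs back; about 4 N pushes it fully down. Counts as pressed beyond 0.004.
- main_press (a point): Point to press: top of the near half of the main rocker, 15 mm from its pivot; moves with it. Off it is about 54 mm above the worktop, fully on 48 mm. That half is 22 mm long and 40 mm wide.
- left_press (a point): Point to press: top of the near half of the left plate's rocker, 15 mm from its pivot; moves with it. Off it is about 54 mm above the worktop, fully on 48 mm. That half is 22 mm long and 24 mm wide.
- middle_press (a point): Point to press: top of the near half of the middle plate's rocker, 15 mm from its pivot; moves with it. Off it is about 54 mm above the worktop, fully on 48 mm. That half is 22 mm long and 24 mm wide.
- right_press (a point): Point to press: top of the near half of the right plate's rocker, 15 mm from its pivot; moves with it. Off it is about 54 mm above the worktop, fully on 48 mm. That half is 22 mm long and 24 mm wide.
- start_key_top (a point): Centre of the top of the start key; moves with it. Press straight down.
- left_plate (a point): Centre of the top face of the left warming plate.
- middle_plate (a point): Centre of the top face of the middle warming plate.
- right_plate (a point): Centre of the top face of the right warming plate.
- milk_jug: Milk jug, the only vessel on the warmer with a side handle: pale blue-grey, 67 x 103 (over handle) x 85 mm, stands loose on one of the plates (any of the three). Origin: at underside height, midway of its length (handle toward its -y, foot's centre 16 mm toward +y); within 20 mm of that plate's centre.
- tasting_cup: Cream ceramic cup without handle, 68 mm across, 62 mm high, loose on another plate. Origin: centre of underside.
- dosing_cup: Narrow steel cup, 54 mm across, 69 mm high, loose on the remaining plate. Origin: centre of underside.
- tea_tin: Tin box 71 x 103 x 52 mm, loose, to the left of the warmer; bystander. Origin: centre of underside.
- tamper: Tamper with wooden handle, 58 mm across, 86 mm high, loose, left of the warmer; bystander.
- masking_tape: Roll of tape lying flat, 98 mm across, 25 mm high, loose, left of the warmer; bystander.
- order_pad: Writing pad 110 x 75 x 12 mm, loose, left of the warmer; bystander.

How it is judged:
By the outcome, as a careful person would: the job done as asked, in the order asked, and still so for the second after the job is handed in, with the robot touching nothing.
It also fails if it takes over 40 s, if anything falls off the work surface, if the arm or the gripper's body presses on something with over 40 N, if the wrist force passes 120 N, or if a joint passes its speed limit or range.

ROBOT

A 6-joint arm with a two-finger parallel gripper is mounted at the origin on a cart in front of the work surface, level with it; the furniture and walls round the work are solid. World frame = base frame: x ahead of the robot, y to its left, z up, the work surface at z = 0. Lengths are in m, angles in rad, forces in N, time in s.
With the tool pointing down it reaches from about 0.4 to 0.825 m from the base axis. Payload 7 kg.
Tool frame: the origin (TCP) lies at the very end of the fingers, on their centre line; the grasp point (between the pads) lies 19 mm behind it; z points along the fingers, y is the line along which they close (so a half turn about z gives the same grasp; the last joint's range is limited). The gripper opens to 88 mm and grips with 3 to 60 N. Pads are 19 mm wide; open, the fingers measure 130 mm over their backs; the gripper's body (78 mm by 193 mm) begins 47 mm behind the grasp point.
Start: joints at [1.499, 0.359, 0.012, 0, -1.224, -0.288], TCP at [0.238, 0.632, 0.227] pointing down, gripper open.
Joint ranges: [-3.07, 3.07], [-1.43, 2.12], [-1.02, 1.25], [-3.03, 1.67], [-3.05, -0], [-3.03, 3.03]. Speed limits (rad/s): [2.39, 2.39, 3.01, 3.14, 3.14, 3.14].

INTERFACE

Orientations are given as [roll, pitch, yaw] about the fixed x, y, z axes, in that order (R = Rz(yaw) Ry(pitch) Rx(roll)).
In Python, from station import arm gives the robot as it stands.
- The arm moves only by the tool step_arm, never from a script. Its argument "rows" is a list of rows, each a list of 5 numbers: the shift along the world's x, y, z in m, then the turn about the world's z in rad, then the finger opening in m, from 0 to 0.0876. In form: [[x, y, z, spin, gripper], ...]. A call has 1 to 20 rows; each row is the pose to reach, as a shift and turn from the pose commanded when the call began; what a row does not reach only later rows make up. A row lasts 1/10 s, in which the tool goes at most 50 mm and 8.59 degrees, less where a joint would pass 70% of its speed; a pose out of reach is approached as far as the arm can. A call with a gripper value outside its range is refused whole. The fingers move at their own pace and stop on an object; "newtons" is the grip in N (left out, the last holds). Time passes only in rows, so rows that repeat a pose let the fingers close. It gives the time, the measured TCP pose, the force, the opening and the grip force at its end, in the units of the state.
- arm.get_state(): the state, without advancing time (a new reading comes with each control period).
- arm.grab_frame(name): name is "scene" or "top" or "wrist"; returns a dict with "color" (400x640x3 uint8, blue, green, red), "vfov" (degrees; the focal length in pixels is half the picture's height over the tangent of half this angle, whatever the lens; pixels are square), "cx", "cy" (the principal point, pixels), "rvec" (rotation vector, rad) and "tvec" (3), from world to camera coordinates, as OpenCV has them. Camera axes: x right, y down, z forward; pixel columns grow to the right and rows downward; lengths in m; the calibration is good to about 2 mm. A picture is of the moment at which its call begins. There is no depth.
- arm.job_done(): hands the job in; it is judged then, once.
The state is a dict: "t": time; "q": joint angles; "qd": joint speeds; "joint_efforts": joint torques, N m; "eef_pos": TCP position; "ee_rot": TCP orientation; "force": force on the tool from outside, world axes, zero at the start; "moment": the same for the moment, N m; "width": finger opening in m; "gripper_force": force on a finger pad.
Only numpy, scipy, OpenCV 4.12 (cv2) and the standard library are available. Lean on these libraries where they do the work, as an engineer would, in place of code of your own. Each camera call takes 0.05 s, during which the arm holds its last target. There are 200 camera calls.

## Working session

There is one attempt and no reset: what is moved stays moved. The work goes in short steps, Python scripts to look and compute and a tool call to move; the robot and the scene stay as the last step left them, time stands still between calls to the robot, and variables do not carry over. Pictures are saved under pics/ and viewed, at most 10 in all, crops included, and the job is handed in when it is done.

Besides the shell and the picture viewer there is one more tool, called after "Call:" as a command line: name --pt "numbers of a row" for each row, then --argument value for the rest. step_arm: Moves the arm, as the interface text tells. Its arguments: {"type":"object","properties":{"rows":{"type":"array"},"newtons":{"type":"number"}},"required":["rows"]}

```bash
mkdir -p pics; python3 - <<'E'
from station import arm
import cv2,pickle
fr={n:arm.grab_frame(n) for n in("scene","top")}
pickle.dump(fr,open("fr.pkl","wb"))
for n,f in fr.items():
    cv2.imwrite(f"pics/{n}.png",f["color"]); print(n,f["vfov"],f["cx"],f["cy"],f["rvec"],f["tvec"])
s=arm.get_state();print(s)
E
```

```text
scene 54.92488582827991 317.7394843964796 202.00391310523753 [ 2.12071205 -1.09604512  0.48454215] [-0.08982771  0.46937181  0.62690215]
top 49.77293000246511 322.95556929130595 205.07839955803206 [ 2.07575685 -2.15317874  0.2118445 ] [0.30075298 0.54036745 1.2100059 ]
{'t': 0.1, 'q': array([ 1.49910092e+00,  3.59296687e-01,  1.11767967e-02, -2.85220072e-04,
       -1.22409741e+00, -2.88091982e-01]), 'qd': array([ 4.86399622e-04, -1.34189734e-03,  2.23094615e-03,  1.99192982e-04,
        2.84228000e-04, -6.21287104e-05]), 'joint_efforts': array([-1.05591800e-03, -5.84163058e+01,  2.93751740e+01,  7.01560915e+00,
        1.02452002e-02, -4.72572151e-05]), 'eef_pos': array([0.23753666, 0.6313739 , 0.22574405]), 'ee_rot': array([ 3.14015405e+00, -1.46673920e-04, -3.59884391e-01]), 'force': array([ 0.27930739,  0.48388704, -0.39996038]), 'moment': array([-0.01623589, -0.06023374, -0.0215888 ]), 'gripper_force': 0.0, 'width': 0.08755398981728459}
```

View pics/scene.png

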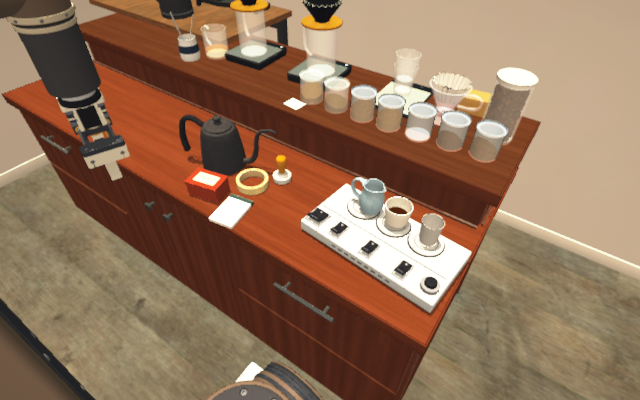

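View pics/top.png

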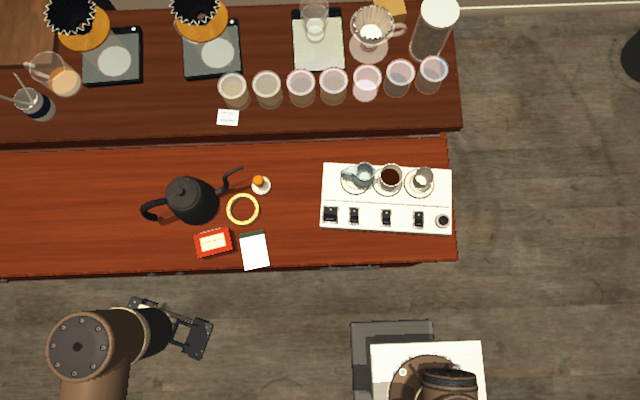

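The jug (pale blue-grey, handle) stands on the left plate: scene (370,196), top (362,175). The row runs, in the top view, from the main rocker (330,214), through the rockers at 354, 386 and 418, to the key (443,221). Next I'll measure the warmer's pose.

```bash
cat > h.py <<'E'
import numpy as np,cv2
def K(f):
    h=f["color"].shape[0]; F=h/2/np.tan(np.radians(f["vfov"])/2)
    return np.array([[F,0,f["cx"]],[0,F,f["cy"]],[0,0,1.]])
def ray(f,p,z):
    R=cv2.Rodrigues(np.array(f["rvec"]))[0];t=np.array(f["tvec"]).ravel()
    d=R.T@np.linalg.solve(K(f),[p[0],p[1],1]); c=-R.T@t
    return c+d*(z-c[2])/d[2]
def proj(f,P):
    return cv2.projectPoints(np.array(P,float),np.array(f["rvec"]),np.array(f["tvec"]),K(f),None)[0][:,0]
E
python3 - <<'E'
import pickle,cv2,numpy as np
from h import *
fr=pickle.load(open("fr.pkl","rb"))
for n,box in(("top",(315,155,460,240)),("scene",(295,180,475,302))):
    f=fr[n];x0,y0,x1,y1=box
    c=f["color"][y0:y1,x0:x1]
    hsv=cv2.cvtColor(c,cv2.COLOR_BGR2HSV)
    m=(hsv[...,2]<70).astype(np.uint8)
    N,L,S,C=cv2.connectedComponentsWithStats(m)
    for i in range(1,N):
        if S[i,4]>25: print(n,S[i,:5]+[x0,y0,0,0,0],C[i]+[x0,y0],ray(f,C[i]+[x0,y0],0.047).round(4))
    w=((hsv[...,1]<60)&(hsv[...,2]>110)).astype(np.uint8)
    cs,_=cv2.findContours(w,cv2.RETR_EXTERNAL,cv2.CHAIN_APPROX_NONE)
    k=max(cs,key=cv2.contourArea); h=cv2.convexHull(k)
    for q in cv2.approxPolyDP(h,5,True)[:,0]: print(n,"corner",q+[x0,y0],ray(f,q+[x0,y0],.04).round(4))
    cv2.imwrite(f"pics/c_{n}.png",cv2.resize(c,None,fx=4,fy=4,interpolation=cv2.INTER_CUBIC))
for nm,p in(("kettle",(185,185)),):print(nm,ray(fr["top"],p,.15))
print(ray(fr["top"],(270,185),.1))
E
```

```text
top [381 169  18  16 218] [389.75688073 176.4587156 ] [0.6326 0.0778 0.047 ]
top [324 207  13  14 137] [329.91970803 213.77372263] [0.5259 0.2612 0.047 ]
top [350 208   8  15  81] [353.96296296 215.28395062] [0.5187 0.1908 0.047 ]
top [383 211   7  14  72] [386.04166667 217.34722222] [0.5091 0.097  0.047 ]
top [415 212   8  14  83] [418.21686747 218.79518072] [0.5013 0.0031 0.047 ]
top [439 216   9   9  59] [442.96610169 220.11864407] [ 0.4947 -0.069   0.047 ]
top corner [323 164] [0.6811 0.276  0.04  ]
top corner [450 169] [ 0.651  -0.1064  0.04  ]
top corner [450 234] [ 0.454  -0.0877  0.04  ]
top corner [320 226] [0.4917 0.2917 0.04  ]
scene [404 180   6  15  34] [406.52941176 187.41176471] [0.7657 0.1178 0.047 ]
scene [308 209  20  12 112] [318.44642857 214.90178571] [0.5287 0.2592 0.047 ]
scene [331 223  16  10  67] [339.19402985 228.11940299] [0.521  0.1892 0.047 ]
scene [362 241  15  12  78] [369.64102564 246.93589744] [0.5121 0.0953 0.047 ]
scene [395 261  16  14  87] [403.13793103 267.85057471] [0.5027 0.0008 0.047 ]
scene [425 277  12  12 105] [430.59047619 282.62857143] [ 0.5016 -0.0677  0.047 ]
scene corner [301 219] [0.4951 0.2917 0.04  ]
scene corner [353 180] [0.7111 0.2627 0.04  ]
scene corner [380 180] [0.7578 0.1982 0.04  ]
scene corner [440 216] [ 0.7208 -0.003   0.04  ]
scene corner [470 254] [ 0.6408 -0.1123  0.04  ]
scene corner [437 301] [ 0.4703 -0.0975  0.04  ]
scene corner [412 301] [ 0.4385 -0.0529  0.04  ]
scene corner [304 230] [0.4684 0.2621 0.04  ]
kettle [0.60189126 0.65690354 0.15      ]
[0.60605463 0.43001079 0.1       ]
```

View pics/c_top.png

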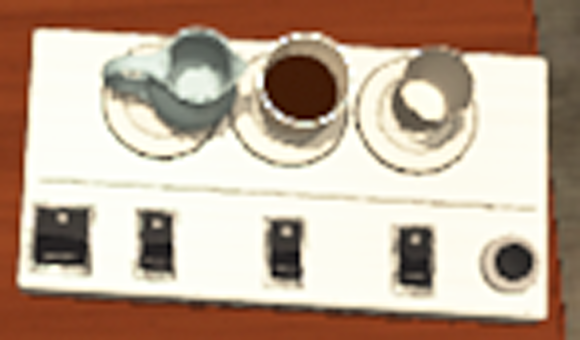

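View pics/c_scene.png

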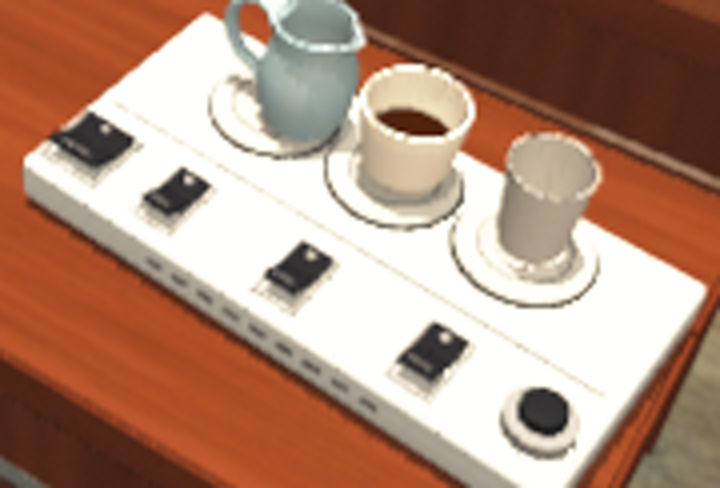

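Both views confirm it: the jug is on the left plate (crop at about 170,80), so its switch is the rocker next to the main one. I'll fit the row and compute the targets.

```bash
python3 - <<'E'
import pickle,numpy as np
from h import *
fr=pickle.load(open("fr.pkl","rb"))
T=[(329.92,213.77),(353.96,215.28),(386.04,217.35),(418.22,218.80),(442.97,220.12)]
S=[(318.45,214.90),(339.19,228.12),(369.64,246.94),(403.14,267.85),(430.59,282.63)]
for a,b in zip(T,S):
    z=min(np.arange(.03,.07,.0005),key=lambda z:np.linalg.norm(ray(fr["top"],a,z)-ray(fr["scene"],b,z)))
    print(z,ray(fr["top"],a,z).round(4),ray(fr["scene"],b,z).round(4))
# predicted corners from pose guess
yaw=-.096;c=np.array([.5690,.0940]);R=np.array([[np.cos(yaw),-np.sin(yaw)],[np.sin(yaw),np.cos(yaw)]])
for l,z in [((-.1,.195),.04),((.1,.195),.04),((.1,-.195),.04),((-.1,-.195),.04),((-.062,.165),.048),((-.062,.095),.048),((-.062,-.095),.048),((-.062,-.165),.052)]:
    p=R@l+c; P=[*p,z]; print(l,p.round(4),proj(fr["top"],[P])[0].round(1),proj(fr["scene"],[P])[0].round(1))
E
```

```text
0.048000000000000015 [0.5257 0.2612 0.048 ] [0.5279 0.2586 0.048 ]
0.048000000000000015 [0.5186 0.1909 0.048 ] [0.5202 0.1887 0.048 ]
0.048500000000000015 [0.5088 0.0973 0.0485] [0.511  0.0948 0.0485]
0.047000000000000014 [0.5013 0.0031 0.047 ] [0.5027 0.0008 0.047 ]
0.05600000000000002 [ 0.4933 -0.0664  0.056 ] [ 0.4946 -0.0686  0.056 ]
(-0.1, 0.195) [0.4882 0.2977] [318.  227.3] [297.6 219.6]
(0.1, 0.195) [0.6872 0.2785] [322.1 162.1] [344.1 182.2]
(0.1, -0.195) [ 0.6498 -0.1097] [451.1 169.3] [470.2 251.1]
(-0.1, -0.195) [ 0.4508 -0.0905] [451.1 235.1] [430.4 305.8]
(-0.062, 0.165) [0.5231 0.2642] [329.  214.7] [315.7 215.1]
(-0.062, 0.095) [0.5164 0.1945] [352.8 216.1] [336.5 228. ]
(-0.062, -0.095) [0.4982 0.0054] [417.6 219.8] [400.6 268. ]
(-0.062, -0.165) [ 0.4915 -0.0643] [441.9 221. ] [427.8 283.7]
```

Call:
step_arm --pt "0.02 -0.04 0 0.13 0" --pt "0.05 -0.08 0 0.26 0" --pt "0.08 -0.12 0 0.26 0" --pt "0.11 -0.16 0 0.26 0" --pt "0.14 -0.2 0 0.26 0" --pt "0.17 -0.24 0 0.26 0" --pt "0.2 -0.28 0 0.26 0" --pt "0.23 -0.32 0 0.26 0" --pt "0.26 -0.36 0 0.26 0" --pt "0.27 -0.37 0 0.26 0" --pt "0.27 -0.37 -0.03 0.26 0" --pt "0.27 -0.37 -0.06 0.26 0" --pt "0.27 -0.37 -0.06 0.26 0" --pt "0.27 -0.37 -0.06 0.26 0"

```text
t: 1.5
eef_pos: [0.5077, 0.2618, 0.1667]
ee_rot: [3.14, 0.0, -0.099]
force: [-0.2, -0.7, 0.3]
width: 0.0001
gripper_force: 0.0
```

Call:
step_arm --pt "0.003 0.001 -0.04 0 0" --pt "0.003 0.001 -0.08 0 0" --pt "0.003 0.001 -0.1 0 0" --pt "0.003 0.001 -0.106 0 0" --pt "0.003 0.001 -0.11 0 0" --pt "0.003 0.001 -0.113 0 0" --pt "0.003 0.001 -0.115 0 0" --pt "0.003 0.001 -0.117 0 0" --pt "0.003 0.001 -0.117 0 0"

```text
t: 2.4
eef_pos: [0.5112, 0.2633, 0.0502]
ee_rot: [-3.14, -0.001, -0.1]
force: [-0.1, 0.2, 1.0]
width: 0.0002
gripper_force: 0.7
```

Call:
step_arm --pt "0 0 -0.001 0 0" --pt "0 0 -0.002 0 0" --pt "0 0 -0.003 0 0" --pt "0 0 -0.003 0 0"

```text
t: 2.8
eef_pos: [0.5112, 0.2631, 0.0481]
ee_rot: [-3.141, -0.001, -0.099]
force: [-4.6, -1.6, 13.8]
width: 0.0003
gripper_force: 7.2
```

Call:
step_arm --pt "0 0 0.015 0 0" --pt "0 0 0.04 0 0" --pt "-0.003 -0.035 0.04 0 0" --pt "-0.007 -0.071 0.04 0 0" --pt "-0.007 -0.071 0.03 0 0" --pt "-0.007 -0.071 0.02 0 0" --pt "-0.007 -0.071 0.014 0 0" --pt "-0.007 -0.071 0.01 0 0" --pt "-0.007 -0.071 0.007 0 0" --pt "-0.007 -0.071 0.004 0 0" --pt "-0.007 -0.071 0.002 0 0" --pt "-0.007 -0.071 0.001 0 0" --pt "-0.007 -0.071 0 0 0" --pt "-0.007 -0.071 0 0 0"

```text
t: 4.2
eef_pos: [0.5038, 0.1921, 0.0481]
ee_rot: [-3.141, -0.001, -0.099]
force: [-6.7, -0.5, 16.4]
width: 0.0002
gripper_force: 8.2
```

Call:
step_arm --pt "0 0 0.02 0 0" --pt "0 0 0.06 0 0" --pt "-0.002 -0.04 0.07 0 0" --pt "-0.004 -0.08 0.07 0 0" --pt "-0.006 -0.12 0.07 0 0" --pt "-0.008 -0.16 0.07 0 0" --pt "-0.009 -0.2 0.07 0 0" --pt "-0.01 -0.24 0.07 0 0" --pt "-0.01 -0.259 0.07 0 0" --pt "-0.01 -0.259 0.07 0 0" --pt "-0.01 -0.259 0.07 0 0"

```text
t: 5.3
eef_pos: [0.4938, -0.0675, 0.1166]
ee_rot: [-3.141, -0.0, -0.101]
force: [0.1, 0.5, -0.2]
width: 0.0007
gripper_force: 0.0
```

```bash
python3 - <<'E'
from station import arm
import cv2,numpy as np
a=arm.grab_frame("scene")["color"][175:305,290:480]; b=arm.grab_frame("wrist")["color"]
a=cv2.resize(a,None,fx=4,fy=4,interpolation=cv2.INTER_CUBIC)
cv2.imwrite("pics/s2.png",a);cv2.imwrite("pics/w2.png",b)
E
```

```text
(no output)
```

View pics/s2.png

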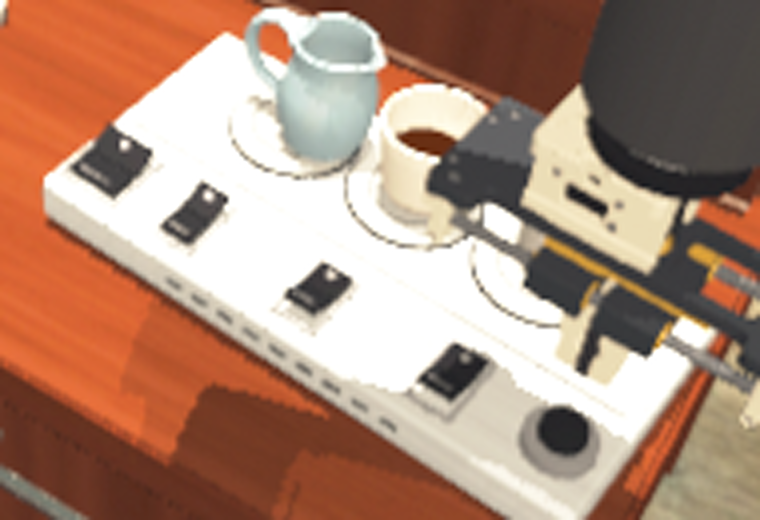

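View pics/w2.png

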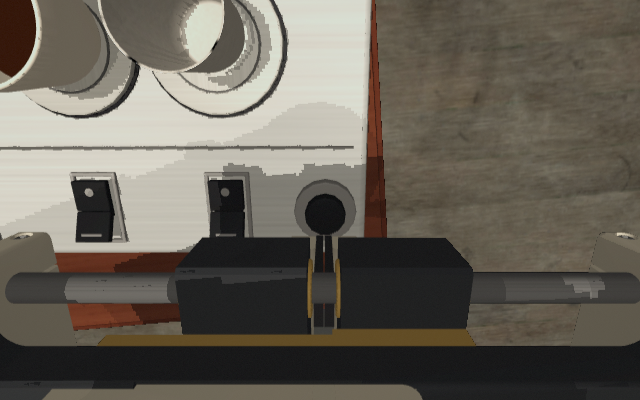

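Scene crop: the main rocker (115,160) and the left rocker (195,212) are flipped, with the near half level. The middle and right rockers are still off. The wrist view has the key at (325,214), in line with the fingertips, so I'll press it.

Call:
step_arm --pt "0 0 -0.03 0 0" --pt "0 0 -0.05 0 0" --pt "0 0 -0.056 0 0" --pt "0 0 -0.059 0 0" --pt "0 0 -0.061 0 0" --pt "0 0 -0.063 0 0" --pt "0 0 -0.063 0 0"

```text
t: 6.1
eef_pos: [0.4938, -0.0669, 0.0559]
ee_rot: [-3.141, -0.001, -0.099]
force: [-10.4, 5.2, 21.3]
width: -0.0
gripper_force: 10.6
```

```bash
python3 - <<'E'
from station import arm
import cv2
a=arm.grab_frame("scene")["color"][240:310,370:470]
cv2.imwrite("pics/s3.png",cv2.resize(a,None,fx=7,fy=7,interpolation=cv2.INTER_CUBIC))
E
```

```text
(no output)
```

View pics/s3.png

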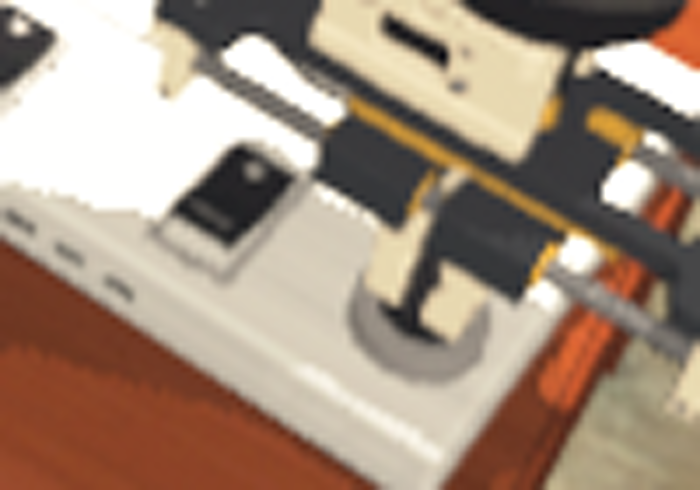

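Call:
step_arm --pt "0 0 0.003 0 0" --pt "0 0 0.003 0 0" --pt "0 0 0.003 0 0"

```text
t: 6.45
eef_pos: [0.4944, -0.067, 0.0574]
ee_rot: [-3.141, -0.002, -0.1]
force: [-0.9, 1.4, 2.9]
width: 0.0005
gripper_force: 1.6
```

Call:
step_arm --pt "0 0 0.002 0 0" --pt "0 0 0.002 0 0"

```text
t: 6.65
eef_pos: [0.4944, -0.067, 0.059]
ee_rot: [-3.141, -0.001, -0.1]
force: [-0.5, 1.8, 3.1]
width: 0.0004
gripper_force: 1.3
```

Call:
step_arm --pt "0 0 0.002 0 0" --pt "0 0 0.002 0 0"

```text
t: 6.85
eef_pos: [0.4942, -0.0672, 0.0608]
ee_rot: [-3.141, -0.001, -0.1]
force: [1.3, 0.6, 1.3]
width: 0.0004
gripper_force: 0.9
```

Call:
step_arm --pt "0 0 0.002 0 0" --pt "0 0 0.002 0 0"

```text
t: 7.05
eef_pos: [0.4933, -0.0674, 0.0625]
ee_rot: [3.141, 0.001, -0.1]
force: [0.0, -0.2, 0.5]
width: 0.0004
gripper_force: 0.0
```

The force falled off steadily from 56 to 62 mm, after a hard stop at the bottom. That matches the key's full 6 mm of travel. I'll retreat and check.

Call:
step_arm --pt "0 0 0.03 0 0" --pt "0 0 0.08 0 0" --pt "-0.03 0 0.12 0 0" --pt "-0.06 0 0.15 0 0" --pt "-0.06 0 0.15 0 0" --pt "-0.06 0 0.15 0 0"

```text
t: 7.65
eef_pos: [0.4333, -0.0672, 0.2132]
ee_rot: [-3.141, -0.002, -0.1]
force: [-0.8, 0.4, -0.7]
width: 0.0006
gripper_force: 0.0
```

```bash
python3 - <<'E'
from station import arm
import cv2
a=arm.grab_frame("scene")["color"][175:305,290:480]
cv2.imwrite("pics/s4.png",cv2.resize(a,None,fx=4,fy=4,interpolation=cv2.INTER_CUBIC))
print(arm.get_state()["force"])
E
```

```text
[-0.1043675   0.62226163  0.16644139]
```

View pics/s4.png

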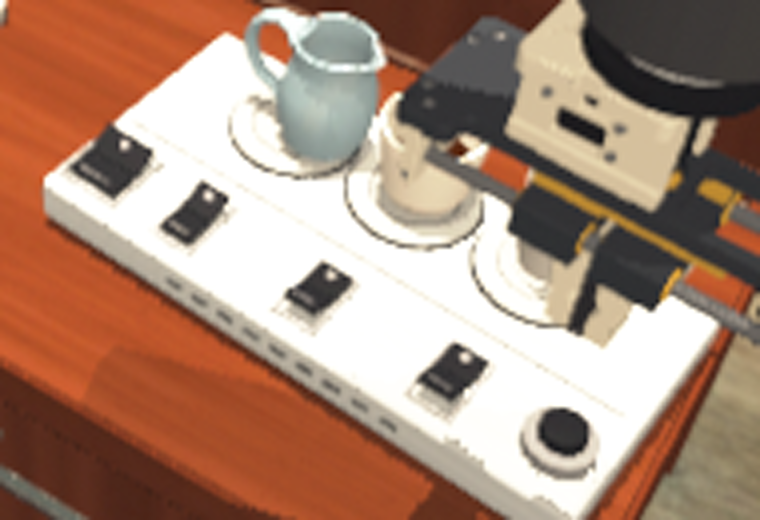

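The main and left rockers (115,160 and 195,212) are still on, the other two are off, and the key (562,435) is up again. The vessels haven't moved and the arm is clear.

```bash
python3 -c "
from station import arm
print(arm.job_done())"
```

```text
the job is handed in; nothing more can be done
None
```

I switched on the main rocker, then the left plate's rocker (the jug's plate), then pressed the start key to its stop and released it; the final picture shows both rockers on, the other two off and the jug and cups in place, and the job is handed in.

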